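Lay out the stripped drive's parts on their picture pads

TASK

The drive on this repair bench has been stripped; lay out its four loose parts (the large bearing, the small bearing, the motor and the heat sink) on the black pads, each on the pad that shows its picture at full size. Each part lies flat and centred on its picture and, for the motor and the heat sink, turned to line up with it, shaft and fins pointing up. Leave the open gearbox casting and the small white jar where they stand.

Things in the scene. Friction and masses are not known exactly. Their poses are not given: they have to be found in the camera images.
- bearing_large: the larger steel ball bearing, a flat ring with a dark seal, 52 mm outside diameter, 25 mm bore, 15 mm thick, about 130 g. Origin: its centre, at mid-thickness (7.5 mm above what it lies on); z along its axis. It starts lying flat on the mat; grip it across the outside.
- bearing_small: the smaller steel ball bearing, 32 mm outside diameter, 12 mm bore, 11 mm thick, about 45 g. Origin: its centre, at mid-thickness (5.5 mm above what it lies on); z along its axis. It starts lying flat on the mat; grip it across the outside.
- motor: a square stepper motor, black with bare metal end caps, 42 x 42 mm and 34 mm tall, standing with its thin shaft (5 mm across) pointing up to 56 mm above the motor's underside, about 260 g. Origin: centre of its underside; z up along the shaft, x and y square to its sides.
- heatsink: a bare aluminium heat sink, 64 mm long (its x), 36 mm wide (its y), 24 mm tall, with fins along its length pointing up, about 90 g. Origin: centre of its underside; z up. Grip it across the 36 mm width; the two outer fins take the grip as firm sides.
- pad_large: a fixed, flat square black rubber pad, 84 x 84 mm and 3 mm thick, lying on the mat, with a pale full-size picture on its middle: a ring 52 mm across with a 25 mm hole. Origin: centre of the pad's underside, on the work surface (z = 0), directly under the picture's middle; z up, x and y along the pad's edges. It may lie at any yaw.
- pad_small: a fixed, flat square black rubber pad, 84 x 84 mm and 3 mm thick, lying on the mat, with a pale full-size picture on its middle: a ring 32 mm across with a 12 mm hole. Origin: centre of the pad's underside, on the work surface (z = 0), directly under the picture's middle; z up, x and y along the pad's edges. It may lie at any yaw.
- pad_motor: a fixed, flat square black rubber pad, 84 x 84 mm and 3 mm thick, lying on the mat, with a pale full-size picture on its middle: a 42 mm square, its sides along the pad's x and y, with a round boss and shaft drawn in it. Origin: centre of the pad's underside, on the work surface (z = 0), directly under the picture's middle; z up, x and y along the pad's edges. It may lie at any yaw.
- pad_heatsink: a fixed, flat square black rubber pad, 84 x 84 mm and 3 mm thick, lying on the mat, with a pale full-size picture on its middle: a striped rectangle, 64 mm long along the pad's x and 36 mm wide along its y. Origin: centre of the pad's underside, on the work surface (z = 0), directly under the picture's middle; z up, x and y along the pad's edges. It may lie at any yaw.
- casting: a bystander: an open round aluminium gearbox casting with gears in it, about 86 mm over its lugs, 30 mm tall, loose. Origin: centre of its underside. It, the jar and a solder spool (48 mm wide, 36 mm tall) stand among the parts and pads, each at least 100 mm, centre to centre, from any of them. Nothing under 0.7 m from the base axis ahead is taller than 60 mm.
- jar: a bystander: a small round white plastic jar with a lid, 40 mm wide, 42 mm tall, standing loose. Origin: centre of its underside. A magnifying glass on a stand, about 0.21 m tall, stands at the far edge of the bench, beyond 0.74 m in x.
There are look-alikes about, which are no part of the job. What is shaped like the heatsink but brown is not meant.

How it is judged (in metres and radians):
At the end, for the whole second after the job is handed in: Each part rests on its own pad (height within 4 mm), centre within 12 mm of the pad's centre, flat within 0.15 rad, shaft and fins up, all still; the heat sink's length within 0.22 rad of its picture's, the motor's sides within 0.22 rad of its square (any quarter turn) (horizontal distance between bearing_large and pad_large below 0.012 m and z of bearing_large in the frame of pad_large between 0.0065 and 0.0145 m and linear speed of each of bearing_large, bearing_small, motor, heatsink below 0.02 m/s and angle between the z axis of bearing_large and the z axis of pad_large, either way round below 0.15 rad and horizontal distance between bearing_small and pad_small below 0.012 m and z of bearing_small in the frame of pad_small between 0.0045 and 0.0125 m and angle between the z axis of bearing_small and the z axis of pad_small, either way round below 0.15 rad and horizontal distance between motor and pad_motor below 0.012 m and z of motor in the frame of pad_motor between -0.001 and 0.007 m and angle between the z axis of motor and the z axis of pad_motor, either way round below 0.15 rad and angle between each of motor, heatsink's own z axis and vertical below 0.15 rad and horizontal distance between heatsink and pad_heatsink below 0.012 m and z of heatsink in the frame of pad_heatsink between -0.001 and 0.007 m and angle between the z axis of heatsink and the z axis of pad_heatsink, either way round below 0.15 rad and angle between the x axis of heatsink and the x axis of pad_heatsink, either way round below 0.22 rad and (angle between the x axis of motor and the x axis of pad_motor, either way round below 0.22 rad or angle between the x axis of motor and the y axis of pad_motor, either way round below 0.22 rad)); the robot touches nothing.
It fails at once if the gearbox casting is moved by more than 25 mm (distance of casting from where it was at the start of the episode above 0.025 m).
It fails at once if the jar is moved by more than 25 mm (distance of jar from where it was at the start of the episode above 0.025 m).
It also fails if it takes over 109 s, if anything falls off the work surface, if the arm or the gripper's body presses on something with over 40 N, if the wrist force passes 120 N, or if a joint passes its speed limit or range.

ROBOT

A 7-joint arm with a two-finger parallel gripper is mounted at the origin on the work surface. World frame = base frame: x ahead of the robot, y to its left, z up, the work surface at z = 0. Lengths are in m, angles in degrees, forces in N, time in s.
With the tool pointing down it reaches from about 0.425 to 0.875 m from the base axis. Payload 8.4 kg.
Tool frame: the origin (TCP) lies at the centre of the arm's flange, where the gripper is bolted on; the fingertips stand 173 mm ahead of it and the grasp point (between the pads) lies 155 mm ahead of it; z points along the fingers, y is the line along which they close (so a half turn about z gives the same grasp; the last joint's range is limited). The gripper opens to 85 mm and grips with 20 to 120 N. Pads are 22 mm wide; open, the fingers measure 114 mm over their backs; the gripper's body (76 mm by 85 mm) begins 54 mm behind the grasp point. The pads swing forward as they close: fully open they stand 13 mm farther back than shut.
Start: joints at [-80.856, 19.091, 2.286, 83.961, -0.768, 76.965, -3.352], TCP at [0.166, 0.628, 0.405] pointing down, gripper open.
Joint ranges: [-147.57, 147.57], [-21.85, 119.76], [-74.77, 79.35], [14.55, 137.4], [-85.83, 265.84], [4.83, 119.75], [-152.11, 152.11]. Speed limits (degrees/s): [127.2, 127.2, 159.86, 159.86, 180, 180, 180].

INTERFACE

Orientations are given as a 3x3 rotation matrix whose columns are the frame's x, y, z axes.
In Python, from cell import read_state, grab_frame, calibration, finish_job gives the robot as it stands. The module is installed in compiled form; this text tells all that it offers.
- The arm moves only by the shell command python3 -m handwheel 'ROWS' [OPENING] [FORCE]. ROWS is a JSON object of lists of equal length, an entry for each row: "travel": the shift along the tool's x, y, z normalised to -1 to 1, where 1 is 1 m, a list of three; "rot": the turn, a rotation vector about the tool's x, y, z normalised to -1 to 1, where 1 is pi/2 rad, a list of three. A call has 1 to 5 rows; each row is the pose to reach, as a shift and turn from the pose commanded when the call began, along the tool's axes at that moment; what a row does not reach only later rows make up. A row lasts 1/12 s, in which the tool goes at most 41.7 mm and 7.16 degrees, less where a joint would pass 70% of its speed; a pose out of reach is approached as far as the arm can. A call with a number of a shift or a turn outside -1 to 1 is refused whole. A call with a gripper value outside its range is refused whole. OPENING is the opening, from -1 (shut) to 1 (fully open), set as the call begins (- or left out, the last holds). The fingers move at their own pace and stop on an object; FORCE is the grip in N (left out, the last holds). Time passes only in rows, so rows that repeat a pose let the fingers close. It gives the time, the measured TCP pose, the force, the opening and the grip force at its end, in the units of the state.
- read_state(): the state, without advancing time (a new reading comes with each control period).
- grab_frame(name): name is "scene" or "side" or "wrist"; returns (picture, depth): 400x640x3 uint8, blue, green, red; 400x640 float32, m along the optical axis (not along the pixel's ray), 0 where there is no reading.
- calibration(name): a dict with "mtx" (3x3 intrinsics, pixels), "k1" (the pictures are not rectified: a ray, as slopes to the right and down, at radius r is drawn at 1 + k1 r^2 times it, then the intrinsics apply), "R" (3x3) and "t" (3): a world point X has camera coordinates R X + t. Camera axes: x right, y down, z forward; pixel columns grow to the right and rows downward; lengths in m; the calibration is good to about 2 mm. A picture is of the moment at which its call begins: read the wrist's pose just before it. calibration takes no time and is no camera call; for the wrist camera it gives the pose at the moment of the call.
- finish_job(): hands the job in; it is judged then, once.
The state is a dict: "time_s": time; "joint_positions": joint angles; "qvel": joint speeds; "joint_torque": joint torques, N m; "position": TCP position; "eef_rot": TCP orientation; "contact_force": force on the tool from outside, world axes, zero at the start; "wrist_torque": the same for the moment, N m; "gripper_width": finger opening in m; "finger_force": force on a finger pad.
Only numpy, scipy, OpenCV 4.12 (cv2) and the standard library are available. Lean on these libraries where they do the work, as an engineer would, in place of code of your own. Each camera call takes 0.05 s, during which the arm holds its last target. There are 200 camera calls.

## Working session

There is one attempt and no reset: what is moved stays moved. The work goes in short steps, Python scripts to look and compute and a shell command to move; the robot and the scene stay as the last step left them, time stands still between calls to the robot, and variables do not carry over. Pictures are saved under pics/ and viewed, at most 14 in all, crops included, and the job is handed in when it is done.

```bash
mkdir -p pics
python3 - <<'E'
from cell import *
import cv2
s=read_state();print(s)
for n in("scene","side"):
    p,d=grab_frame(n);cv2.imwrite(f"pics/{n}0.png",p);c=calibration(n);print(n,c)
    import numpy as np;np.savez(f"{n}0.npz",p=p,d=d,**c)
E
```

```text
{'time_s': 0.0, 'joint_positions': array([-80.85401361,  19.13236386,   2.28319014,  84.01194242,
        -0.76758378,  76.96532565,  -3.35265131]), 'qvel': array([-0.01759704,  0.04287103,  0.07235297,  0.09353117,  0.0995385 ,
       -0.09566053,  0.07508957]), 'joint_torque': array([ 1.51904969e-04, -6.58564997e+01,  1.36524338e+00, -4.05557549e+01,
        1.66085194e-02,  1.27458363e-02, -5.85118642e-05]), 'position': array([0.16631688, 0.62817781, 0.40380632]), 'eef_rot': array([[-9.66688630e-01,  2.55955060e-01, -3.17197154e-04],
       [ 2.55955234e-01,  9.66687283e-01, -1.61692679e-03],
       [-1.07230138e-04, -1.64425301e-03, -9.99998642e-01]]), 'contact_force': array([-0.17051909,  0.26205644,  0.55111584]), 'wrist_torque': array([-0.02515345,  0.01695379,  0.03339466]), 'finger_force': 0.0, 'gripper_width': 0.08558758470702461}
scene {'mtx': array([[370.43415879,   0.        , 318.56070907],
       [  0.        , 370.43415879, 198.71582415],
       [  0.        ,   0.        ,   1.        ]]), 'k1': -0.005123300008133259, 'R': array([[-0.46719641,  0.88407245,  0.01197595],
       [ 0.76312573,  0.41004737, -0.49950003],
       [-0.44650492, -0.22422547, -0.86623109]]), 't': array([ 0.23091098, -0.38168165,  1.19817397])}
side {'mtx': array([[408.26340365,   0.        , 310.7521988 ],
       [  0.        , 408.26340365, 200.46810508],
       [  0.        ,   0.        ,   1.        ]]), 'k1': -0.083160039398415, 'R': array([[-0.99380111, -0.11088356,  0.00801134],
       [-0.07607538,  0.62574194, -0.77631151],
       [ 0.08106715, -0.77210871, -0.63029854]]), 't': array([0.53261305, 0.05474631, 1.00575081])}
```

View pics/scene0.png

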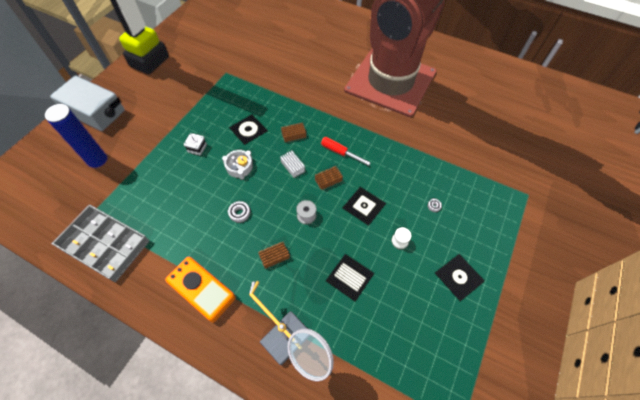

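View pics/side0.png

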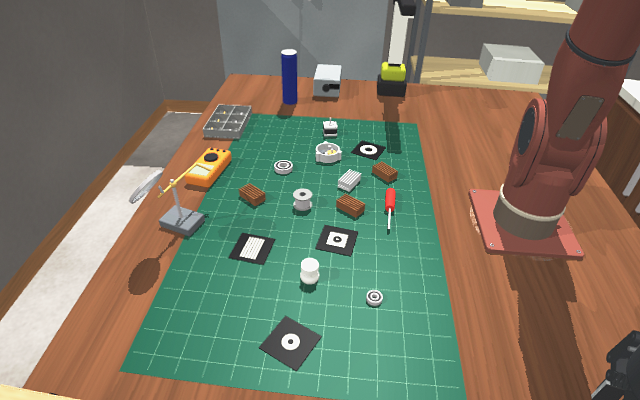

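The scene shows: large bearing (239,212), small bearing (435,205), motor (195,145), bare heat sink (292,163) – look-alikes: brown ones at (293,132), (329,178), (275,256). Pads: large (248,128) against small (460,277) (by ring size), motor (364,205), heatsink (349,277); casting (238,163), jar (402,238), spool (307,212).

```bash
cat > h.py <<'E'
import numpy as np,cv2
def ray(c,u,v):
    k=float(c['k1']);D=np.array([k,0,0,0,0.])
    q=cv2.undistortPoints(np.array([[[u,v]]],float),np.array(c['mtx']),D)[0,0]
    R=np.array(c['R']);return -R.T@np.array(c['t']),R.T@np.array([q[0],q[1],1.])
def atz(c,u,v,z):
    o,d=ray(c,u,v);return o+d*(z-o[2])/d[2]
def topview(p,c,x0,x1,y0,y1,z,s=1000):
    # metric image of plane z: row grows with -x (x up), col with -y (y left)
    X,Y=np.meshgrid(x1-np.arange(int((x1-x0)*s))/s,y1-np.arange(int((y1-y0)*s))/s,indexing='ij')
    P=np.stack([X,Y,np.full_like(X,z)],-1)@np.array(c['R']).T+np.array(c['t'])
    q=P[...,:2]/P[...,2:];q=q*(1+float(c['k1'])*(q**2).sum(-1,keepdims=True))
    m=np.array(c['mtx']);uv=q*[m[0,0],m[1,1]]+m[:2,2]
    return cv2.remap(p,uv[...,0].astype('f4'),uv[...,1].astype('f4'),cv2.INTER_CUBIC)
E
python3 - <<'E'
from h import *
a=np.load('scene0.npz');b=np.load('side0.npz')
T={'bl':(239,211,283,167,.015),'bs':(435,205,374,297,.011),'motor':(195,141,330,127,.034),'hs':(292,162,349,179,.024),'pl':(248,128,369,150,.003),'ps':(460,277,291,342,.003),'pm':(364,205,337,240,.003),'ph':(349,277,252,248,.003),'cast':(238,162,328,152,.02),'jar':(402,235,310,270,.03),'spool':(307,210,303,198,.03)}
for k,(u,v,U,V,z) in T.items(): print(k,atz(a,u,v,z).round(3),atz(b,U,V,z).round(3))
t=topview(a['p'],a,.3,.85,-.5,.5,.003,800);print(t.shape);cv2.imwrite('pics/top0.png',t)
E
```

```text
bl [ 0.634 -0.154  0.015] [ 0.631 -0.144  0.015]
bs [0.379 0.279 0.011] [0.377 0.281 0.011]
motor [ 0.515 -0.376  0.034] [ 0.514 -0.359  0.034]
hs [ 0.444 -0.108  0.024] [ 0.443 -0.096  0.024]
pl [ 0.386 -0.292  0.003] [ 0.387 -0.286  0.003]
ps [0.531 0.395 0.003] [0.528 0.395 0.003]
pm [0.461 0.116 0.003] [0.461 0.119 0.003]
ph [0.654 0.165 0.003] [0.652 0.168 0.003]
cast [ 0.511 -0.239  0.02 ] [ 0.51  -0.231  0.02 ]
jar [0.508 0.235 0.03 ] [0.511 0.241 0.03 ]
spool [ 0.557 -0.     0.03 ] [0.555 0.007 0.03 ]
(440, 800, 3)
```

View pics/top0.png

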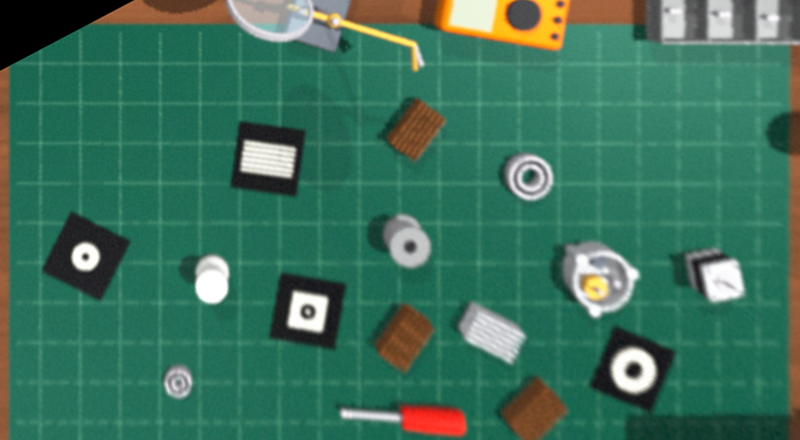

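```bash
cat >> h.py <<'E'
def plan(x,y,z,yaw=None,s=None):
    """tool-frame travel and yaw turn (normalised) to bring the TCP to x,y,z with tool y axis at yaw (mod 180)"""
    from cell import read_state
    s=s or read_state();R=np.array(s['eef_rot']);t=R.T@(np.array([x,y,z])-s['position'])
    cur=np.degrees(np.arctan2(R[1,1],R[0,1]));out=t.round(4)
    r=0 if yaw is None else -(((yaw-cur+90)%180)-90)/90
    print('travel',out.tolist(),'calls',round(np.linalg.norm(t)/.2085,2),'rotz',round(r,4),'yaw now',round(cur,1),'pos',np.round(s['position'],4),'q7',round(s['joint_positions'][6],0),'t',round(s['time_s'],1))
def look(name):
    from cell import grab_frame,calibration
    c=calibration('wrist');p,d=grab_frame('wrist');cv2.imwrite(f'pics/{name}.png',p);np.savez(f'{name}.npz',p=p,d=d,**c);return p,d,c
E
H="python3 -m handwheel"
$H '{"travel":[[-0.15,-0.14,0.035],[-0.15,-0.14,0.035],[-0.15,-0.14,0.035],[-0.15,-0.14,0.035],[-0.15,-0.14,0.035]],"rot":[[0,0,0],[0,0,0],[0,0,0],[0,0,0],[0,0,0]]}' 1 30
$H '{"travel":[[-0.145,-0.14,0.035],[-0.145,-0.14,0.035],[-0.145,-0.14,0.035],[-0.145,-0.14,0.035],[-0.145,-0.14,0.035]],"rot":[[0,0,0],[0,0,0],[0,0,0],[0,0,0],[0,0,0]]}'
python3 - <<'E'
from h import *
p,d,c=look('w1');print(c['mtx'],c['R'],c['t'],-c['R'].T@c['t'])
plan(.378,.28,.3)
E
```

```text
time_s: 0.52
position: [0.2762, 0.4526, 0.369]
eef_rot: [[-0.967, 0.256, -0.0], [0.256, 0.967, -0.0], [0.0, -0.001, -1.0]]
contact_force: [1.5, 0.2, -0.3]
gripper_width: 0.0853
finger_force: 0.0
time_s: 0.93
position: [0.3806, 0.2796, 0.3342]
eef_rot: [[-0.967, 0.257, -0.0], [0.257, 0.967, -0.0], [0.0, -0.0, -1.0]]
contact_force: [0.3, -0.1, -0.0]
gripper_width: 0.0855
finger_force: 0.0
[[351.45727004   0.         321.77918291]
 [  0.         351.45727004 199.07264755]
 [  0.           0.           1.        ]] [[ 2.56284780e-01  9.66601247e-01  3.75312938e-04]
 [ 9.28732947e-01 -2.46351954e-01  2.77066468e-01]
 [ 2.67905253e-01 -7.06593535e-02 -9.60850681e-01]] [-0.36833823 -0.30141885  0.22906317] [0.31296988 0.29796653 0.30374681]
travel [0.0077, 0.005, 0.0331] calls 0.16 rotz 0 yaw now 74.7 pos [0.3841 0.2733 0.3331] q7 34.0 t 1.0
```

View pics/w1.png

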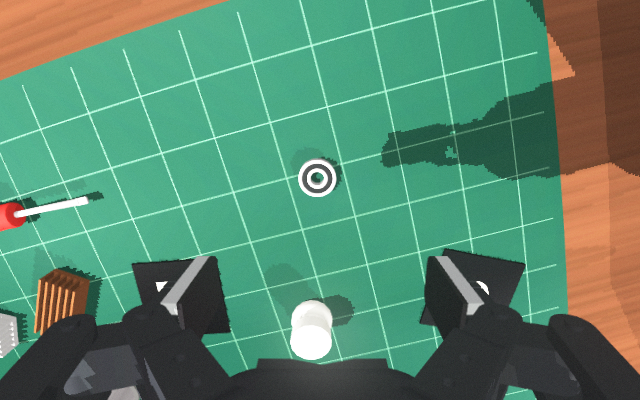

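Run:
```python
from h import *
c=dict(np.load('w1.npz'))
print(atz(c,317,177,.011))
P=c['R']@[.384,.273,.178]+c['t'];print(P[:2]/P[2]*351.5+[321.8,199.1])
x,y=atz(c,317,177,.011)[:2]
plan(x,y,.28);plan(x,y,.172)
```

```text
[0.37463866 0.2775183  0.011     ]
[306.96750095 291.62635481]
travel [0.0103, 0.0018, 0.0531] calls 0.26 rotz 0 yaw now 74.7 pos [0.3841 0.2733 0.3331] q7 34.0 t 1.0
travel [0.0104, 0.0021, 0.1611] calls 0.77 rotz 0 yaw now 74.7 pos [0.3841 0.2733 0.3331] q7 34.0 t 1.0
```

```bash
H="python3 -m handwheel"
$H '{"travel":[[0.009,0.004,0.09],[0.009,0.004,0.09],[0.009,0.004,0.09],[0.009,0.004,0.09]],"rot":[[0,0,0],[0,0,0],[0,0,0],[0,0,0]]}' -0.1 30 >/dev/null
python3 - <<'E'
from h import *
p,d,c=look('w2');plan(.376,.279,.174)
cv2.imwrite('pics/w2c.png',cv2.resize(p[100:360,150:480],None,fx=2,fy=2,interpolation=cv2.INTER_CUBIC))
E
```

```text
travel [-0.0064, -0.0079, 0.0708] calls 0.34 rotz 0 yaw now 75.2 pos [0.372  0.2884 0.2448] q7 34.0 t 1.4
```

View pics/w2c.png

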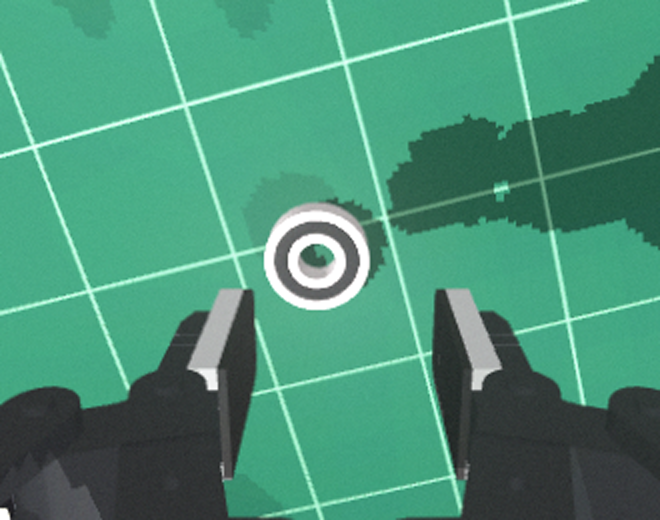

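```bash
python3 - <<'E'
from h import *
from cell import read_state
c=dict(np.load('w2.npz'))
print(atz(c,308.5,229.5,.011));s=read_state();print(s['position'],s['qvel'].round(1))
E
python3 -m handwheel '{"travel":[[0,0,0],[0,0,0]],"rot":[[0,0,0],[0,0,0]]}' >/dev/null
python3 - <<'E'
from h import *
from cell import read_state
s=read_state();print(s['position'],s['qvel'].round(1));plan(.376,.279,.174)
E
```

```text
[0.37519847 0.27749684 0.011     ]
[0.37196869 0.2884308  0.24475032] [ 0.  -2.1  0.3 -2.6  0.2  0.6  0. ]
[0.3730025  0.28906521 0.24685255] [ 0.  -0.2  0.   0.5 -0.2 -0.5 -0. ]
travel [-0.0054, -0.0092, 0.0728] calls 0.35 rotz 0 yaw now 75.2 pos [0.373  0.2891 0.2469] q7 34.0 t 1.5
```

```bash
H="python3 -m handwheel"
$H '{"travel":[[-0.005,-0.010,0.03],[-0.005,-0.010,0.073],[-0.005,-0.010,0.073],[-0.005,-0.010,0.073],[-0.005,-0.010,0.073]],"rot":[[0,0,0],[0,0,0],[0,0,0],[0,0,0],[0,0,0]]}' | head -2
$H '{"travel":[[0,0,0],[0,0,0],[0,0,0],[0,0,0],[0,0,0]],"rot":[[0,0,0],[0,0,0],[0,0,0],[0,0,0],[0,0,0]]}' -1 35
$H '{"travel":[[0,0,-0.02],[0,0,-0.06],[0,0,-0.1],[0,0,-0.1],[0,0,-0.1]],"rot":[[0,0,0],[0,0,0],[0,0,0],[0,0,0],[0,0,0]]}'
python3 - <<'E'
from h import *
plan(.5295,.395,.275)
E
```

```text
time_s: 1.95
position: [0.3753, 0.278, 0.173]
time_s: 2.37
position: [0.375, 0.2779, 0.1732]
eef_rot: [[-0.967, 0.256, 0.002], [0.256, 0.967, 0.002], [-0.001, 0.002, -1.0]]
contact_force: [-0.9, -0.9, 5.8]
gripper_width: 0.0301
finger_force: 34.4
time_s: 2.78
position: [0.3752, 0.2781, 0.2749]
eef_rot: [[-0.967, 0.256, 0.004], [0.256, 0.967, 0.005], [-0.003, 0.006, -1.0]]
contact_force: [0.7, 0.6, -1.0]
gripper_width: 0.0301
finger_force: 34.8
travel [-0.1193, 0.1525, 0.0011] calls 0.93 rotz 0 yaw now 75.2 pos [0.3752 0.2781 0.2749] q7 35.0 t 2.8
```

```bash
H="python3 -m handwheel"
$H '{"travel":[[-0.119,0.153,-0.05],[-0.119,0.153,-0.05],[-0.119,0.153,-0.05],[-0.119,0.153,-0.05],[-0.119,0.153,-0.05]],"rot":[[0,0,0],[0,0,0],[0,0,0],[0,0,0],[0,0,0]]}' | head -2
$H '{"travel":[[0,0,0],[0,0,0]],"rot":[[0,0,0],[0,0,0]]}' | head -2
python3 - <<'E'
from h import *
p,d,c=look('w3');plan(.5295,.395,.19)
cv2.imwrite('pics/w3c.png',cv2.resize(p[60:330,120:520],None,fx=2,fy=2,interpolation=cv2.INTER_CUBIC))
E
```

```text
time_s: 3.2
position: [0.5301, 0.3964, 0.3214]
time_s: 3.37
position: [0.5292, 0.3954, 0.3202]
travel [-0.0011, 0.001, 0.1301] calls 0.62 rotz 0 yaw now 75.2 pos [0.5284 0.3946 0.3201] q7 40.0 t 3.4
```

View pics/w3c.png

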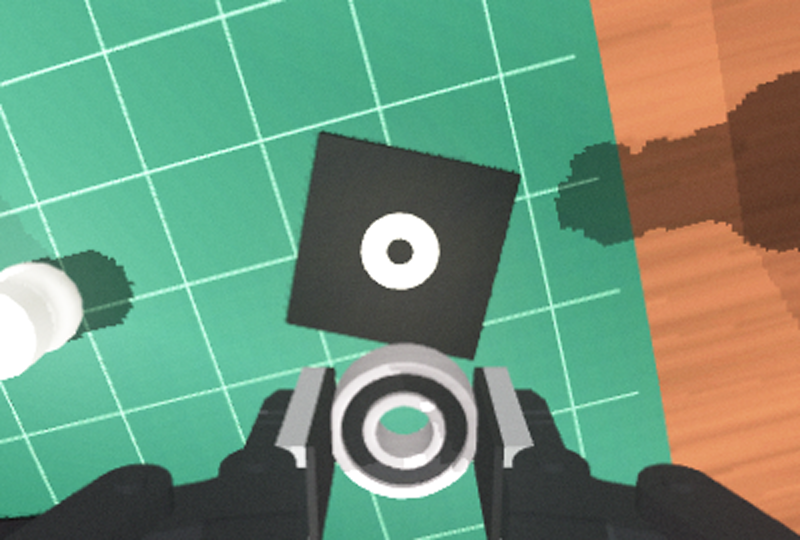

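Run:
```python
from h import *
from cell import read_state
c=dict(np.load('w3.npz'))
g=atz(c,320,185.5,.003);b=atz(c,120+201.5,60+211,.3201-.173+.011);print(g,b,read_state()['position'])
d=g-b+read_state()['position'];plan(d[0],d[1],.178)
```

```text
[0.52955235 0.39376398 0.003     ] [0.52828557 0.39573831 0.1581    ] [0.52844882 0.39455542 0.32012822]
travel [-0.0019, -0.0012, 0.1421] calls 0.68 rotz 0 yaw now 75.2 pos [0.5284 0.3946 0.3201] q7 40.0 t 3.4
```

```bash
H="python3 -m handwheel"
$H '{"travel":[[-0.002,-0.001,0.04],[-0.002,-0.001,0.08],[-0.002,-0.001,0.12],[-0.002,-0.001,0.142],[-0.002,-0.001,0.142]],"rot":[[0,0,0],[0,0,0],[0,0,0],[0,0,0],[0,0,0]]}' | head -2
$H '{"travel":[[0,0,0],[0,0,0],[0,0,0]],"rot":[[0,0,0],[0,0,0],[0,0,0]]}'
$H '{"travel":[[0,0,0],[0,0,0],[0,0,-0.02],[0,0,-0.06],[0,0,-0.1]],"rot":[[0,0,0],[0,0,0],[0,0,0],[0,0,0],[0,0,0]]}' 0.3
python3 - <<'E'
from h import *
plan(.4435,-.102,.31)
a=np.load('scene0.npz')
# headings of heatsink, motor, pads from top views at right heights
n=[('hs',.4435,-.102,.024),('mot',.515,-.367,.034),('ph',.653,.167,.003),('pm',.461,.118,.003)]
b=np.load('side0.npz')
r=lambda z:np.hstack([cv2.resize(topview(z['p'],z,x-.05,x+.05,y-.05,y+.05,h,2000),(200,200)) for _,x,y,h in n])
cv2.imwrite('pics/four.png',np.vstack([r(a),r(b)]))
E
```

```text
time_s: 3.83
position: [0.5293, 0.3921, 0.1781]
time_s: 4.08
position: [0.5296, 0.3929, 0.1797]
eef_rot: [[-0.967, 0.256, -0.001], [0.256, 0.967, -0.0], [0.001, -0.0, -1.0]]
contact_force: [0.6, -0.5, -1.0]
gripper_width: 0.0304
finger_force: 36.8
time_s: 4.5
position: [0.5296, 0.3929, 0.2794]
eef_rot: [[-0.967, 0.256, -0.003], [0.256, 0.967, -0.003], [0.002, -0.003, -1.0]]
contact_force: [1.4, 0.4, -1.1]
gripper_width: 0.0551
finger_force: 0.0
travel [-0.0434, -0.5005, -0.029] calls 2.41 rotz 0 yaw now 75.2 pos [0.5296 0.3929 0.2794] q7 41.0 t 4.5
```

View pics/four.png

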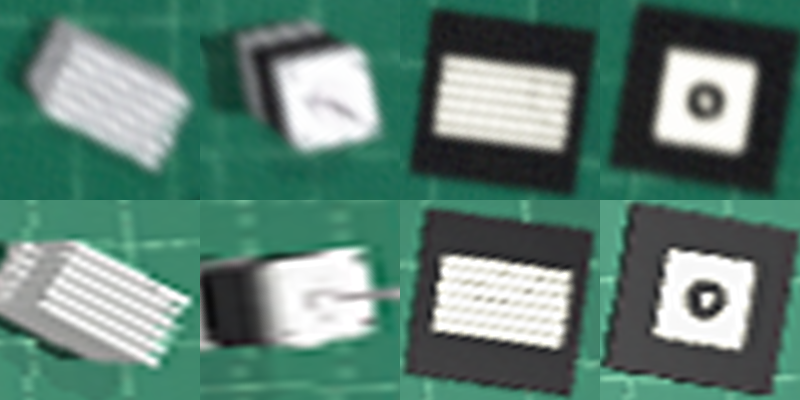

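```bash
H="python3 -m handwheel"
$H '{"travel":[[-0.015,-0.2,-0.03],[-0.015,-0.2,-0.03],[-0.015,-0.2,-0.03],[-0.015,-0.2,-0.03],[-0.015,-0.2,-0.03]],"rot":[[0,0,0.4],[0,0,0.4],[0,0,0.4],[0,0,0.4],[0,0,0.4]]}' 0.3 | head -3
$H '{"travel":[[-0.133,-0.15,0],[-0.133,-0.15,0],[-0.133,-0.15,0],[-0.133,-0.15,0],[-0.133,-0.15,0]],"rot":[[0,0,0.4],[0,0,0.4],[0,0,0.4],[0,0,0.4],[0,0,0.4]]}'  | head -3
$H '{"travel":[[-0.099,-0.022,0],[-0.099,-0.022,0],[-0.099,-0.022,0],[-0.099,-0.022,0],[-0.099,-0.022,0]],"rot":[[0,0,0.344],[0,0,0.344],[0,0,0.344],[0,0,0.344],[0,0,0.344]]}'  | head -3
$H '{"travel":[[0,0,0],[0,0,0]],"rot":[[0,0,0],[0,0,0]]}' | head -2
python3 - <<'E'
from h import *
p,d,c=look('w4');plan(.4435,-.102,.19,-28)
cv2.imwrite('pics/w4c.png',cv2.resize(p[60:330,120:520],None,fx=2,fy=2,interpolation=cv2.INTER_CUBIC))
E
```

```text
time_s: 4.92
position: [0.4929, 0.1934, 0.3101]
eef_rot: [[-0.629, 0.778, -0.0], [0.778, 0.629, 0.0], [0.0, 0.0, -1.0]]
time_s: 5.33
position: [0.4609, -0.0048, 0.3099]
eef_rot: [[-0.054, 0.999, 0.0], [0.999, 0.054, 0.001], [0.001, 0.0, -1.0]]
time_s: 5.75
position: [0.4456, -0.1037, 0.3099]
eef_rot: [[0.47, 0.883, 0.001], [0.883, -0.47, 0.001], [0.001, 0.0, -1.0]]
time_s: 5.92
position: [0.4461, -0.102, 0.3098]
travel [-0.0014, -0.0022, 0.1198] calls 0.57 rotz 0.0081 yaw now -27.3 pos [ 0.4461 -0.1018  0.3098] q7 -20.0 t 6.0
```

View pics/w4c.png

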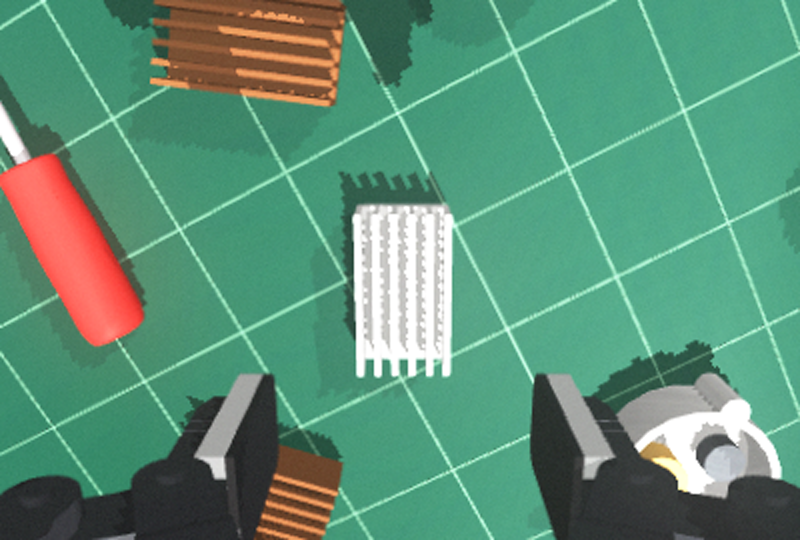

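Run:
```python
from h import *
c=dict(np.load('w4.npz'))
f=lambda u,v:atz(c,120+u/2,60+v/2,.024)
k=[f(356,213),f(451,213),f(448,375),f(360,375)]
m=sum(k)/4;print(np.round(k,4),m,np.linalg.norm(k[0]-k[1]),np.linalg.norm(k[1]-k[2]))
d=k[2]-k[1]+k[3]-k[0];y=np.degrees(np.arctan2(d[1],d[0]));print(y)
plan(m[0],m[1],.176,y+90)
```

```text
[[ 0.441  -0.0741  0.024 ]
 [ 0.4721 -0.0901  0.024 ]
 [ 0.4425 -0.1477  0.024 ]
 [ 0.4117 -0.1318  0.024 ]] [ 0.44180484 -0.11091469  0.024     ] 0.03500283237754736 0.06468745473618244
-117.10172703071696
travel [-0.0101, 0.0003, 0.1338] calls 0.64 rotz -0.0018 yaw now -27.3 pos [ 0.4461 -0.1018  0.3098] q7 -20.0 t 6.0
```

```bash
H="python3 -m handwheel"
$H '{"travel":[[-0.01,0,0.035],[-0.01,0,0.07],[-0.01,0,0.105],[-0.01,0,0.134],[-0.01,0,0.134]],"rot":[[0,0,0],[0,0,0],[0,0,0],[0,0,0],[0,0,0]]}' | head -2
$H '{"travel":[[0,0,0],[0,0,0],[0,0,0],[0,0,0],[0,0,0]],"rot":[[0,0,0],[0,0,0],[0,0,0],[0,0,0],[0,0,0]]}' -1 40
$H '{"travel":[[0,0,-0.02],[0,0,-0.06],[0,0,-0.1],[0,0,-0.14],[0,0,-0.14]],"rot":[[0,0,0],[0,0,0],[0,0,0],[0,0,0],[0,0,0]]}'
python3 - <<'E'
from h import *
plan(.653,.167,.32,-8)
E
```

```text
time_s: 6.38
position: [0.4399, -0.1104, 0.1718]
time_s: 6.8
position: [0.4421, -0.1106, 0.1769]
eef_rot: [[0.46, 0.888, 0.002], [0.888, -0.46, 0.001], [0.002, 0.002, -1.0]]
contact_force: [0.6, 0.8, 0.7]
gripper_width: 0.0353
finger_force: 40.4
time_s: 7.22
position: [0.4435, -0.1122, 0.323]
eef_rot: [[0.461, 0.887, 0.011], [0.887, -0.461, 0.002], [0.007, 0.009, -1.0]]
contact_force: [2.4, -0.1, -0.8]
gripper_width: 0.0356
finger_force: 40.4
travel [0.3443, 0.057, 0.006] calls 1.67 rotz -0.2164 yaw now -27.5 pos [ 0.4435 -0.1122  0.323 ] q7 -20.0 t 7.2
```

```bash
H="python3 -m handwheel"
$H '{"travel":[[0.172,0.028,0],[0.172,0.028,0],[0.172,0.028,0],[0.172,0.028,0],[0.172,0.028,0]],"rot":[[0,0,0],[0,0,0],[0,0,0],[0,0,0],[0,0,0]]}' | head -2
$H '{"travel":[[0.172,0.029,0],[0.172,0.029,0],[0.172,0.029,0],[0.172,0.029,0],[0.172,0.029,0]],"rot":[[0,0,-0.216],[0,0,-0.216],[0,0,-0.216],[0,0,-0.216],[0,0,-0.216]]}' | head -2
$H '{"travel":[[0,0,0],[0,0,0]],"rot":[[0,0,0],[0,0,0]]}' | head -2
python3 - <<'E'
from h import *
p,d,c=look('w5');plan(.653,.167,.19,-8)
cv2.imwrite('pics/w5c.png',cv2.resize(p[60:330,120:520],None,fx=2,fy=2,interpolation=cv2.INTER_CUBIC))
E
```

```text
time_s: 7.63
position: [0.5483, 0.0363, 0.3159]
time_s: 8.05
position: [0.6522, 0.176, 0.3151]
time_s: 8.22
position: [0.6505, 0.1684, 0.3157]
travel [0.0003, 0.0027, 0.126] calls 0.6 rotz -0.0003 yaw now -8.0 pos [0.6503 0.1672 0.316 ] q7 -14.0 t 8.3
```

View pics/w5c.png

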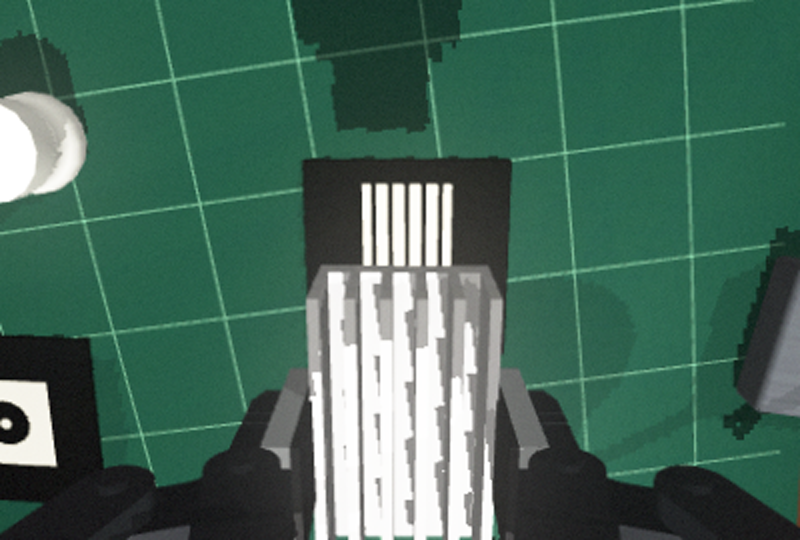

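Run:
```python
from h import *
from cell import read_state
c=dict(np.load('w5.npz'))
f=lambda u,v,z=.003:atz(c,120+u/2,60+v/2,z)
a,b=f(303,159),f(511,159);p,q=f(361,184),f(453,184)
print(np.linalg.norm(a-b),np.linalg.norm(p-q))
w=b-a+q-p;yaw=np.degrees(np.arctan2(w[1],w[0]));w/=np.linalg.norm(w);n=np.array([w[1],-w[0],0])
print(yaw,(a+b)/2+n*.042,(p+q)/2+n*.032,(a+b)/2-n*.042)
# held heat sink: far bottom edge
u,v=f(325,267,.141),f(486,267,.141);print((u+v)/2+n*.032,np.linalg.norm(u-v),read_state()['position'])
```

```text
0.08309612965306522 0.03705212188072555
-7.905291231231844 [0.65179188 0.16493313 0.003     ] [0.65178715 0.16485522 0.003     ] [0.6633449  0.24813486 0.003     ]
[0.65117424 0.16780708 0.141     ] 0.03422824893597238 [0.65030141 0.1672092  0.31595689]
```

```bash
H="python3 -m handwheel"
$H '{"travel":[[-0.0015,0.0015,0.04],[-0.0015,0.0015,0.08],[-0.0015,0.0015,0.115],[-0.0015,0.0015,0.135],[-0.0015,0.0015,0.135]],"rot":[[0,0,0],[0,0,0],[0,0,0],[0,0,0],[0,0,0]]}' | head -2
$H '{"travel":[[0,0,0],[0,0,0],[0,0,0]],"rot":[[0,0,0],[0,0,0],[0,0,0]]}'
$H '{"travel":[[0,0,0],[0,0,0],[0,0,-0.02],[0,0,-0.06],[0,0,-0.1]],"rot":[[0,0,0],[0,0,0],[0,0,0],[0,0,0],[0,0,0]]}' 0.3
python3 - <<'E'
from h import *
plan(.632,-.149,.32)
E
```

```text
time_s: 8.68
position: [0.6504, 0.1648, 0.1783]
time_s: 8.93
position: [0.6519, 0.1659, 0.1819]
eef_rot: [[0.14, 0.99, 0.001], [0.99, -0.14, 0.0], [0.001, 0.001, -1.0]]
contact_force: [0.8, 0.8, -0.7]
gripper_width: 0.0351
finger_force: 46.1
time_s: 9.35
position: [0.6511, 0.1665, 0.2808]
eef_rot: [[0.139, 0.99, -0.003], [0.99, -0.139, -0.001], [-0.002, -0.002, -1.0]]
contact_force: [1.2, 0.3, 0.6]
gripper_width: 0.0556
finger_force: 0.0
travel [-0.3151, 0.0247, -0.0387] calls 1.53 rotz 0 yaw now -8.0 pos [0.6511 0.1665 0.2808] q7 -13.0 t 9.3
```

```bash
H="python3 -m handwheel"
$H '{"travel":[[-0.158,0.012,-0.039],[-0.158,0.012,-0.039],[-0.158,0.012,-0.039],[-0.158,0.012,-0.039],[-0.158,0.012,-0.039]],"rot":[[0,0,0],[0,0,0],[0,0,0],[0,0,0],[0,0,0]]}' 0.7| head -2
$H '{"travel":[[-0.157,0.012,0],[-0.157,0.012,0],[-0.157,0.012,0],[-0.157,0.012,0],[-0.157,0.012,0]],"rot":[[0,0,0],[0,0,0],[0,0,0],[0,0,0],[0,0,0]]}' | head -2
$H '{"travel":[[0,0,0],[0,0,0]],"rot":[[0,0,0],[0,0,0]]}' | head -2
python3 - <<'E'
from h import *
p,d,c=look('w6')
cv2.imwrite('pics/w6c.png',cv2.resize(p[60:330,120:520],None,fx=2,fy=2,interpolation=cv2.INTER_CUBIC))
E
```

```text
time_s: 9.77
position: [0.6412, -0.0019, 0.3231]
time_s: 10.18
position: [0.6297, -0.1576, 0.3208]
time_s: 10.35
position: [0.6321, -0.148, 0.3198]
```

View pics/w6c.png

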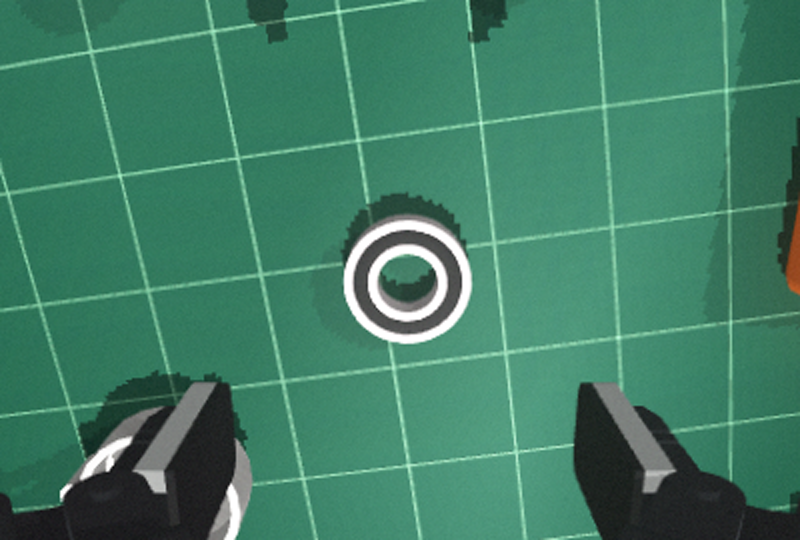

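Run:
```python
from h import *
c=dict(np.load('w6.npz'))
f=lambda u,v,z=.015:atz(c,120+u/2,60+v/2,z)
print(np.linalg.norm(f(344,281)-f(472,281)))
m=f(408,281);print(m);plan(m[0],m[1],.175)
```

```text
0.052059971270371576
[ 0.6330771  -0.15742671  0.015     ]
travel [-0.0103, 0.0022, 0.1446] calls 0.7 rotz 0 yaw now -7.9 pos [ 0.6323 -0.1471  0.3196] q7 15.0 t 10.4
```

```bash
H="python3 -m handwheel"
$H '{"travel":[[-0.01,0.002,0.035],[-0.01,0.002,0.075],[-0.01,0.002,0.11],[-0.01,0.002,0.135],[-0.01,0.002,0.145]],"rot":[[0,0,0],[0,0,0],[0,0,0],[0,0,0],[0,0,0]]}' | head -2
$H '{"travel":[[0,0,0],[0,0,0],[0,0,0],[0,0,0],[0,0,0]],"rot":[[0,0,0],[0,0,0],[0,0,0],[0,0,0],[0,0,0]]}' -1 45
$H '{"travel":[[0,0,-0.02],[0,0,-0.06],[0,0,-0.1],[0,0,-0.14],[0,0,-0.15]],"rot":[[0,0,0],[0,0,0],[0,0,0],[0,0,0],[0,0,0]]}'
python3 - <<'E'
from h import *
plan(.387,-.291,.325)
E
```

```text
time_s: 10.82
position: [0.6315, -0.156, 0.1705]
time_s: 11.23
position: [0.6331, -0.1589, 0.1763]
eef_rot: [[0.138, 0.99, 0.002], [0.99, -0.138, -0.0], [0.0, 0.002, -1.0]]
contact_force: [0.3, 0.4, 0.0]
gripper_width: 0.05
finger_force: 46.7
time_s: 11.65
position: [0.6337, -0.1602, 0.3326]
eef_rot: [[0.139, 0.99, 0.01], [0.99, -0.139, -0.001], [0.0, 0.01, -1.0]]
contact_force: [0.7, -1.1, -0.9]
gripper_width: 0.0498
finger_force: 47.1
travel [-0.1639, -0.2261, 0.0053] calls 1.34 rotz 0 yaw now -8.0 pos [ 0.6337 -0.1602  0.3326] q7 16.0 t 11.7
```

```bash
H="python3 -m handwheel"
$H '{"travel":[[-0.085,-0.12,0],[-0.085,-0.12,0],[-0.085,-0.12,0],[-0.085,-0.12,0],[-0.085,-0.12,0]],"rot":[[0,0,0],[0,0,0],[0,0,0],[0,0,0],[0,0,0]]}' | head -2
$H '{"travel":[[-0.078,-0.106,0],[-0.078,-0.106,0],[-0.078,-0.106,0],[-0.078,-0.106,0],[-0.078,-0.106,0]],"rot":[[0,0,0],[0,0,0],[0,0,0],[0,0,0],[0,0,0]]}' | head -2
$H '{"travel":[[0,0,0],[0,0,0],[0,0,0]],"rot":[[0,0,0],[0,0,0],[0,0,0]]}' | head -2
python3 - <<'E'
from h import *
p,d,c=look('w7')
cv2.imwrite('pics/w7c.png',cv2.resize(p[60:330,120:520],None,fx=2,fy=2,interpolation=cv2.INTER_CUBIC))
E
```

```text
time_s: 12.07
position: [0.4971, -0.2305, 0.3256]
time_s: 12.48
position: [0.3835, -0.291, 0.3254]
time_s: 12.73
position: [0.3872, -0.2883, 0.3249]
```

View pics/w7c.png

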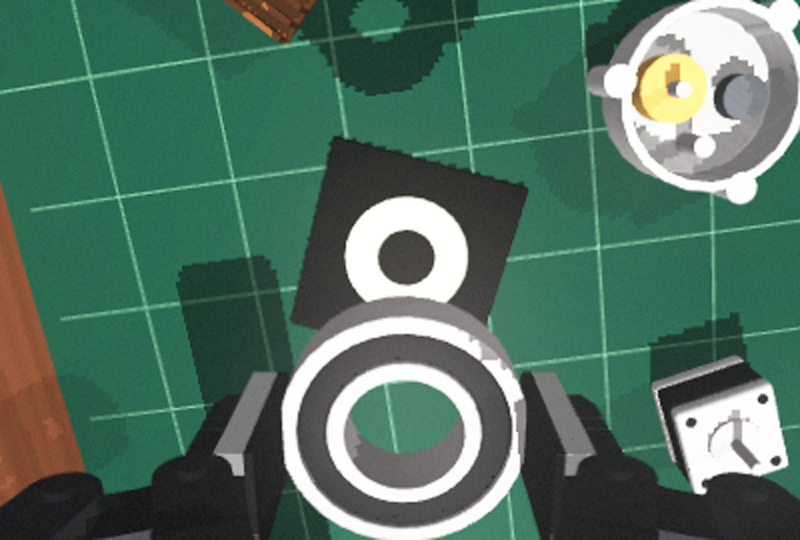

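Run:
```python
from h import *
from cell import read_state
c=dict(np.load('w7.npz'))
f=lambda u,v,z=.003:atz(c,120+u/2,60+v/2,z)
p=read_state()['position'];h=p[2]-.1613
g=f(406.5,257);b=f(402,428,h);print(g,b,p,np.linalg.norm(f(283,428,h)-f(521,428,h)))
d=g-b+p;plan(d[0],d[1],.18)
a,b=f(673,409,.034),f(772,377,.034);w=b-a;print('motor',a,b,np.linalg.norm(w),np.degrees(np.arctan2(w[1],w[0])),(a+b)/2+.021*np.array([w[1],-w[0],0])/np.linalg.norm(w))
```

```text
[ 0.38841721 -0.29236618  0.003     ] [ 0.38736617 -0.28765999  0.1634798 ] [ 0.38709731 -0.28829055  0.3247798 ] 0.049400312148647964
travel [-0.0044, 0.0017, 0.1448] calls 0.69 rotz 0 yaw now -7.9 pos [ 0.3871 -0.2883  0.3248] q7 26.0 t 12.8
motor [ 0.48957051 -0.36354841  0.034     ] [ 0.53111729 -0.35516998  0.034     ] 0.04238317180636836 11.401498498110294 [ 0.51449525 -0.37994478  0.034     ]
```

```bash
H="python3 -m handwheel"
$H '{"travel":[[-0.0045,0.0015,0.04],[-0.0045,0.0015,0.08],[-0.0045,0.0015,0.12],[-0.0045,0.0015,0.138],[-0.0045,0.0015,0.144]],"rot":[[0,0,0],[0,0,0],[0,0,0],[0,0,0],[0,0,0]]}' | head -2
$H '{"travel":[[0,0,0],[0,0,0],[0,0,0]],"rot":[[0,0,0],[0,0,0],[0,0,0]]}'
$H '{"travel":[[0,0,0],[0,0,0],[0,0,-0.02],[0,0,-0.06],[0,0,-0.1]],"rot":[[0,0,0],[0,0,0],[0,0,0],[0,0,0],[0,0,0]]}' 0.7
$H '{"travel":[[0,0,-0.04],[0,0,-0.04],[0,0,-0.04]],"rot":[[0,0,0],[0,0,0],[0,0,0]]}'|head -2
python3 - <<'E'
from h import *
plan(.5145,-.379,.33,11.4)
E
```

```text
time_s: 13.2
position: [0.3861, -0.2924, 0.1778]
time_s: 13.45
position: [0.3877, -0.2937, 0.1814]
eef_rot: [[0.138, 0.99, 0.001], [0.99, -0.138, -0.001], [-0.001, 0.001, -1.0]]
contact_force: [0.1, 0.7, -0.2]
gripper_width: 0.05
finger_force: 50.4
time_s: 13.87
position: [0.3863, -0.2935, 0.2814]
eef_rot: [[0.139, 0.99, -0.003], [0.99, -0.139, -0.0], [-0.001, -0.003, -1.0]]
contact_force: [0.9, 0.4, 0.4]
gripper_width: 0.0724
finger_force: 0.0
time_s: 14.12
position: [0.3877, -0.2941, 0.3233]
travel [-0.0666, 0.1374, -0.0059] calls 0.73 rotz -0.2148 yaw now -7.9 pos [ 0.3877 -0.2941  0.3233] q7 28.0 t 14.1
```

```bash
H="python3 -m handwheel"
$H '{"travel":[[-0.067,0.137,-0.01],[-0.067,0.137,-0.01],[-0.067,0.137,-0.01],[-0.067,0.137,-0.01],[-0.067,0.137,-0.01]],"rot":[[0,0,-0.215],[0,0,-0.215],[0,0,-0.215],[0,0,-0.215],[0,0,-0.215]]}' | head -2
$H '{"travel":[[0,0,0],[0,0,0],[0,0,0]],"rot":[[0,0,0],[0,0,0],[0,0,0]]}' | head -2
python3 - <<'E'
from h import *
p,d,c=look('w8')
cv2.imwrite('pics/w8c.png',cv2.resize(p[60:330,120:520],None,fx=2,fy=2,interpolation=cv2.INTER_CUBIC))
E
```

```text
time_s: 14.53
position: [0.5185, -0.3803, 0.3271]
time_s: 14.78
position: [0.5122, -0.3788, 0.3304]
```

View pics/w8c.png

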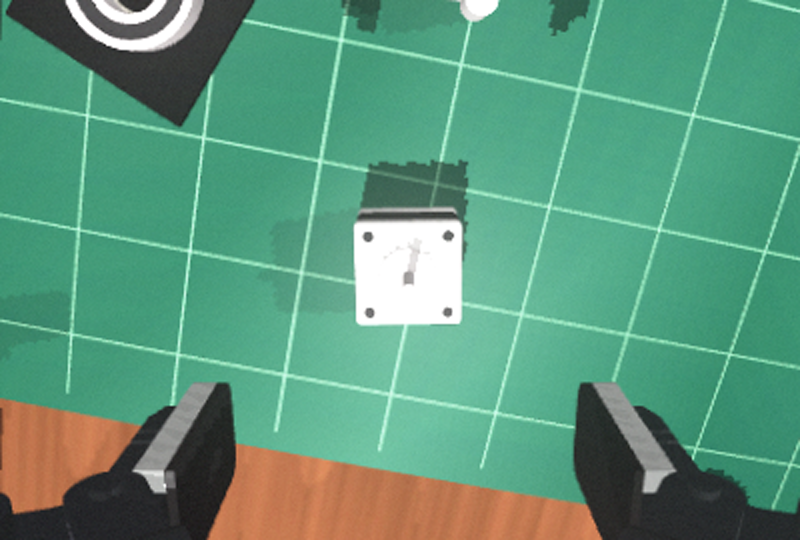

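Motor top is square to the picture, corners (354,221), (463,221), (463,325), (356,325) in the crop.

Run:
```python
from h import *
c=dict(np.load('w8.npz'))
f=lambda u,v,z=.034:atz(c,120+u/2,60+v/2,z)
k=[f(354,221),f(463,221),f(463,325),f(356,325)];m=sum(k)/4
print(m,np.linalg.norm(k[0]-k[1]),np.linalg.norm(k[1]-k[2]));plan(m[0],m[1],.178)
```

```text
[ 0.51551711 -0.38222051  0.034     ] 0.04196152991270896 0.04247351959576898
travel [-0.0043, 0.0024, 0.1529] calls 0.73 rotz 0 yaw now 11.3 pos [ 0.5123 -0.3787  0.3309] q7 60.0 t 14.8
```

```bash
H="python3 -m handwheel"
$H '{"travel":[[-0.004,0.0025,0.04],[-0.004,0.0025,0.08],[-0.004,0.0025,0.115],[-0.004,0.0025,0.14],[-0.004,0.0025,0.15]],"rot":[[0,0,0],[0,0,0],[0,0,0],[0,0,0],[0,0,0]]}' | head -2
$H '{"travel":[[0,0,0],[0,0,0],[0,0,0],[0,0,0],[0,0,0]],"rot":[[0,0,0],[0,0,0],[0,0,0],[0,0,0],[0,0,0]]}' -1 60
$H '{"travel":[[0,0,-0.02],[0,0,-0.06],[0,0,-0.1],[0,0,-0.14],[0,0,-0.16]],"rot":[[0,0,0],[0,0,0],[0,0,0],[0,0,0],[0,0,0]]}'
python3 - <<'E'
from h import *
plan(.461,.1175,.335,-8)
E
```

```text
time_s: 15.25
position: [0.5151, -0.3806, 0.1777]
time_s: 15.67
position: [0.5171, -0.383, 0.1832]
eef_rot: [[-0.197, 0.98, 0.003], [0.98, 0.197, -0.001], [-0.002, 0.003, -1.0]]
contact_force: [-1.3, 0.8, 8.3]
gripper_width: 0.041
finger_force: 63.0
time_s: 16.08
position: [0.5166, -0.3835, 0.3469]
eef_rot: [[-0.197, 0.98, 0.006], [0.98, 0.197, -0.003], [-0.004, 0.005, -1.0]]
contact_force: [0.8, -0.6, -2.2]
gripper_width: 0.0412
finger_force: 62.0
travel [0.5022, 0.0439, 0.01] calls 2.42 rotz 0.2148 yaw now 11.3 pos [ 0.5166 -0.3835  0.3469] q7 60.0 t 16.1
```

```bash
H="python3 -m handwheel"
$H '{"travel":[[0.18,0.015,0],[0.18,0.015,0],[0.18,0.015,0],[0.18,0.015,0],[0.18,0.015,0]],"rot":[[0,0,0],[0,0,0],[0,0,0],[0,0,0],[0,0,0]]}' | head -2
$H '{"travel":[[0.18,0.015,0],[0.18,0.015,0],[0.18,0.015,0],[0.18,0.015,0],[0.18,0.015,0]],"rot":[[0,0,0],[0,0,0],[0,0,0],[0,0,0],[0,0,0]]}' | head -2
$H '{"travel":[[0.142,0.014,0],[0.142,0.014,0],[0.142,0.014,0],[0.142,0.014,0],[0.142,0.014,0]],"rot":[[0,0,0.215],[0,0,0.215],[0,0,0.215],[0,0,0.215],[0,0,0.215]]}' | head -2
$H '{"travel":[[0,0,0],[0,0,0],[0,0,0]],"rot":[[0,0,0],[0,0,0],[0,0,0]]}' | head -2
python3 - <<'E'
from h import *
p,d,c=look('w9')
cv2.imwrite('pics/w9c.png',cv2.resize(p[60:330,120:520],None,fx=2,fy=2,interpolation=cv2.INTER_CUBIC))
E
```

```text
time_s: 16.5
position: [0.4956, -0.1973, 0.3408]
time_s: 16.92
position: [0.474, -0.018, 0.3415]
time_s: 17.33
position: [0.4593, 0.1253, 0.3415]
time_s: 17.58
position: [0.4608, 0.1171, 0.3411]
```

View pics/w9c.png

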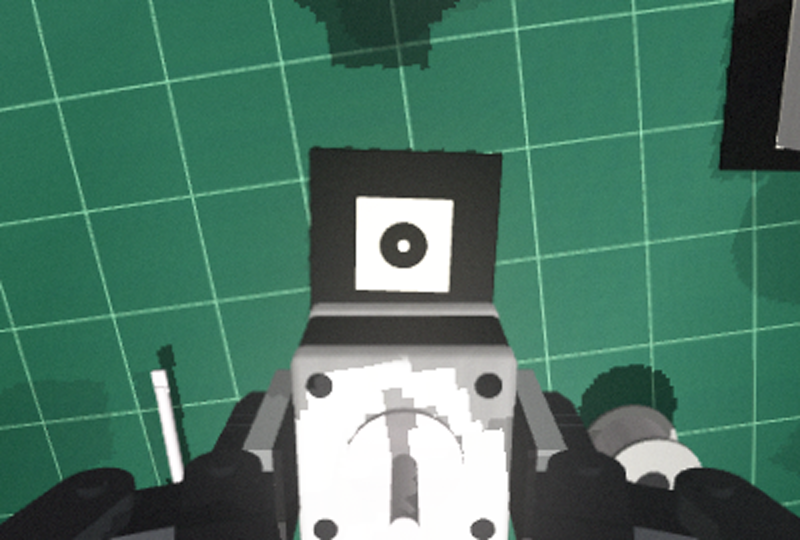

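Run:
```python
from h import *
from cell import read_state
c=dict(np.load('w9.npz'))
f=lambda u,v,z=.003:atz(c,120+u/2,60+v/2,z)
k=[f(356,197),f(453,199),f(450,292),f(355,290)];m=sum(k)/4;print(m,f(404,245))
w=k[1]-k[0]+k[2]-k[3];w2=f(501,154)-f(311,148);y=[np.degrees(np.arctan2(v[1],v[0])) for v in(w,w2)];print(y)
z=read_state()['position'][2]
for t in(.178,.181,.184,.187):print(t,np.linalg.norm(f(319,385,z-t+.034)-f(488,385,z-t+.034)))
h=z-.183+.034;print((f(319,385,h)+f(488,385,h)+f(325,529,h)+f(483,529,h))/4,read_state()['position'])
plan(m[0],m[1],.187,np.mean(y))
```

```text
[0.46106747 0.11469325 0.003     ] [0.46131005 0.11481464 0.003     ]
[np.float64(-9.277138733209402), np.float64(-9.836171364667303)]
0.178 0.029795877535848402
0.181 0.03058258704770873
0.184 0.03136929655956911
0.187 0.032156006071429384
[0.46139049 0.1175926  0.19200813] [0.460866   0.11704437 0.34100813]
travel [-0.0024, 0.0005, 0.154] calls 0.74 rotz 0.0164 yaw now -8.1 pos [0.4609 0.117  0.341 ] q7 -27.0 t 17.6
```

```bash
H="python3 -m handwheel"
$H '{"travel":[[-0.0025,0,0.04],[-0.0025,0,0.08],[-0.0025,0,0.12],[-0.0025,0,0.145],[-0.0025,0,0.153]],"rot":[[0,0,0.016],[0,0,0.016],[0,0,0.016],[0,0,0.016],[0,0,0.016]]}' | head -2
$H '{"travel":[[0,0,0],[0,0,0],[0,0,0]],"rot":[[0,0,0],[0,0,0],[0,0,0]]}'
$H '{"travel":[[0,0,0],[0,0,0],[0,0,0],[0,0,-0.03],[0,0,-0.07]],"rot":[[0,0,0],[0,0,0],[0,0,0],[0,0,0],[0,0,0]]}' 0.6
$H '{"travel":[[0,0,-0.1],[0,0,-0.1],[0.0,0,-0.1],[0,0.0,-0.1],[0,0,-0.1]],"rot":[[0,0,0],[0,0,0],[0,0,0],[0,0,0],[0,0,0]]}'
$H '{"travel":[[-0.2,0,-0.03],[-0.2,0,-0.03],[-0.2,0,-0.03],[-0.2,0,-0.03],[-0.2,0,-0.03]],"rot":[[0,0,0],[0,0,0],[0,0,0],[0,0,0],[0,0,0]]}'|head -2
python3 - <<'E'
from h import *
from cell import *
im={}
for n in('scene','side'):
    p,d=grab_frame(n);im[n]=(p,calibration(n))
L=[('bl',.3884,-.2924,.018),('bs',.5296,.394,.014),('mot',.461,.115,.037),('hs',.652,.165,.027)]
rows=[]
for n in im:
    p,c=im[n];r=[]
    for _,x,y,h in L:
        t=cv2.resize(topview(p,c,x-.05,x+.05,y-.05,y+.05,h,2000),(200,200));cv2.drawMarker(t,(100,100),(0,0,255),0,16,1);r.append(t)
    rows.append(np.hstack(r))
cv2.imwrite('pics/end.png',np.vstack(rows))
E
```

```text
time_s: 18.05
position: [0.4588, 0.1143, 0.1854]
time_s: 18.3
position: [0.461, 0.1155, 0.1886]
eef_rot: [[0.165, 0.986, 0.001], [0.986, -0.165, 0.0], [0.001, 0.001, -1.0]]
contact_force: [0.5, -0.3, -2.2]
gripper_width: 0.0407
finger_force: 63.2
time_s: 18.72
position: [0.459, 0.1156, 0.2564]
eef_rot: [[0.164, 0.987, -0.005], [0.987, -0.164, -0.004], [-0.004, -0.004, -1.0]]
contact_force: [1.3, 0.4, 1.1]
gripper_width: 0.0679
finger_force: 0.0
time_s: 19.13
position: [0.4605, 0.116, 0.359]
eef_rot: [[0.163, 0.987, 0.002], [0.987, -0.163, 0.002], [0.002, 0.002, -1.0]]
contact_force: [-0.1, 0.2, -0.6]
gripper_width: 0.0684
finger_force: 0.0
time_s: 19.55
position: [0.4264, -0.0839, 0.3868]
```

View pics/end.png

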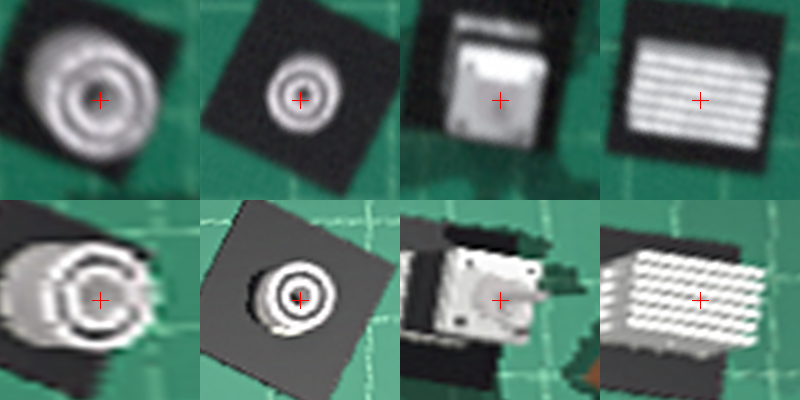

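The end views show all four parts flat, aligned and within about 4 mm of their picture centres, with the robot clear of everything.

```bash
python3 -m handwheel '{"travel":[[0,0,0],[0,0,0],[0,0,0],[0,0,0]],"rot":[[0,0,0],[0,0,0],[0,0,0],[0,0,0]]}' | head -2; python3 -c "
from cell import *
print(finish_job())"
```

```text
time_s: 19.98
position: [0.4277, -0.0802, 0.3872]
the job is handed in; nothing more can be done
None
```

All four parts lie flat on their own pads, within about 4 mm of centre by my last camera check, with the motor and heat sink lined up; the casting and jar were not touched, and the job is handed in at about 20 s (no verdict was returned).

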